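Sweep loose bottle caps into the catch pan

ROBOT

A 6-joint arm with a two-finger parallel gripper is mounted at the origin on a cart in front of the work surface, level with it; the furniture and walls round the work are solid. World frame = base frame: x ahead of the robot, y to its left, z up, the work surface at z = 0. Lengths are in m, angles in rad, forces in N, time in s.
With the tool pointing down it reaches from about 0.425 to 0.95 m from the base axis. Payload 3.5 kg.
Tool frame: the origin (TCP) lies midway between the tips of the shut fingers; the grasp point (between the pads) lies 19 mm behind it (pinch_z is the distance from the TCP to the grasp point, in m); z points along the fingers, y is the line along which they close (so a half turn about z gives the same grasp; the last joint's range is limited). The gripper opens to 85 mm and grips with 20 to 120 N. Pads are 22 mm wide; open, the fingers measure 114 mm over their backs; the gripper's body (76 mm by 85 mm) begins 54 mm behind the grasp point. The pads swing forward as they close: fully open they stand 13 mm farther back than shut.
Start: joints at [-1.351, 0.286, 1.577, -0, 1.279, -0.15], TCP at [0.244, -0.629, 0.231] pointing down, gripper open.
Joint ranges: [-2.77, 2.77], [-0.9, 2.22], [0.21, 2.48], [-1.53, 4.67], [0.24, 2.81], [-2.84, 2.84]. Speed limits (rad/s): [2.79, 2.79, 3.14, 3.14, 3.14, 3.14].

INTERFACE

Orientations are given as a rotation vector (axis times angle).
In Python, from cell import get_obs, grab_frame, camera_model, finish_job, pinch_z gives the robot as it stands.
- The arm moves only by the shell command python3 -m pendant 'ROWS' [FORCE]. ROWS is text: rows parted by semicolons, each of 5 numbers parted by spaces: the shift along the tool's x, y, z in m, then the turn about the tool's z in rad, then the opening, from -1 (shut) to 1 (fully open). In form: tx ty tz twist hand; .... A call has 1 to 8 rows; each row shifts and turns the commanded pose from where the row before left it, along the tool's axes as they then stand; what a row does not reach is not made up. A row lasts 1/8 s, in which the tool goes at most 62.5 mm and 10.7 degrees, less where a joint would pass 70% of its speed; a pose out of reach is approached as far as the arm can. A call is refused whole if a number of a shift passes 0.0625 or a number of a turn 0.188, either way. A call with a gripper value outside its range is refused whole. The fingers move at their own pace and stop on an object; FORCE is the grip in N (left out, the last holds). Time passes only in rows, so rows that do not move let the fingers close. It gives the time, the measured TCP pose, the force, the opening and the grip force at its end, in the units of the state.
- get_obs(): the state, without advancing time (a new reading comes with each control period).
- grab_frame(name): name is "scene" or "top" or "wrist"; returns the picture (480x640x3 uint8, red, green, blue); there is no depth.
- camera_model(name): a dict with "fx", "fy", "cx", "cy" (pixels), "world_to_cam" (4x4, takes a point from world to camera coordinates). Camera axes: x right, y up, looking along -z (the intrinsics and any distortion apply to the point x, -y, -z); pixel columns grow to the right and rows downward; lengths in m; the calibration is good to about 2 mm. A picture is of the moment at which its call begins: read the wrist's pose just before it. camera_model takes no time and is no camera call; for the wrist camera it gives the pose at the moment of the call.
- finish_job(): hands the job in; it is judged then, once.
The state is a dict: "clock": time; "q": joint angles; "joint_velocities": joint speeds; "tau": joint torques, N m; "ee_pos": TCP position; "ee_rot": TCP orientation; "force": force on the tool from outside, world axes, zero at the start; "torque": the same for the moment, N m; "gripper_width": finger opening in m; "grip_force": force on a finger pad.
Only numpy, scipy, OpenCV 4.12 (cv2) and the standard library are available. Lean on these libraries where they do the work, as an engineer would, in place of code of your own. Each camera call takes 0.05 s, during which the arm holds its last target. There are 200 camera calls.

TASK

Clear the three screw caps that lie on the open middle of the bench (not the one far right by the glassware): sweep them gently with the fingertips through the open front of the catch pan, so that each lies wholly inside, flat on its floor. Only push them along - do not grip, lift, tip or squash them - and leave the roll of tape lying among them, the beaker and the marker pen where they are.

Things in the scene. Friction and masses are not known exactly. Their poses are not given: they have to be found in the camera images.
- catch_pan: Fixed steel catch pan, 240 mm wide (y), 180 mm deep (x), open front facing the robot's right. Origin: middle of the front edge, at bench height; x points level into the pan, y to the left looking in, z up. Floor 2 mm thick, reached by a gentle ramp over the first 20 mm. Walls 3 mm thick, 33 mm high to the rim, at y = +-0.12 and at the back, x = 0.18.
- cap_1_center (a point): Centre (half-way up, 12 mm above its underside) of loose screw cap 1: one of three equal blue ribbed plastic bottle caps, a plain disc 53 mm across and 24 mm high, closed top, lying flat on the bench; about 20 to 35 g, slides easily.
- cap_2_center (a point): Centre (half-way up, 12 mm above its underside) of loose screw cap 2: one of three equal blue ribbed plastic bottle caps, a plain disc 53 mm across and 24 mm high, closed top, lying flat on the bench; about 20 to 35 g, slides easily.
- cap_3_center (a point): Centre (half-way up, 12 mm above its underside) of loose screw cap 3: one of three equal blue ribbed plastic bottle caps, a plain disc 53 mm across and 24 mm high, closed top, lying flat on the bench; about 20 to 35 g, slides easily.
- tape_roll_center (a point): Centre (9.5 mm up) of a roll of label tape, 61 mm across, 19 mm high, with a hole through the middle, lying flat and loose in one of the four places where caps lie. Not a cap; leave alone.
- beaker_center (a point): Centre (35 mm up) of a loose clear beaker, 64 mm across, 70 mm high, standing to the right of the caps. Leave alone.
- marker_center (a point): Centre (7 mm up) of a loose marker pen, 131 x 14 mm, lying beyond the caps. Leave alone.
- cap_1: Screw cap 1 itself, as above; origin at the middle of its underside, z up.
- cap_2: Screw cap 2 itself, as above; origin at the middle of its underside, z up.
- cap_3: Screw cap 3 itself, as above; origin at the middle of its underside, z up.

How it is judged:
By the outcome, as a careful person would: the job done as asked, in the order asked, and still so for the second after the job is handed in, with the robot touching nothing.
It also fails if it takes over 72 s, if anything falls off the work surface, if the arm or the gripper's body presses on something with over 40 N, if the wrist force passes 120 N, or if a joint passes its speed limit or range.

## Working session

There is one attempt and no reset: what is moved stays moved. The work goes in short steps, Python scripts to look and compute and a shell command to move; the robot and the scene stay as the last step left them, time stands still between calls to the robot, and variables do not carry over. Pictures are saved under pics/ and viewed, at most 10 in all, crops included, and the job is handed in when it is done.

```bash
mkdir -p pics; ls
python3 - <<'E'
from cell import *
import cv2
o=get_obs();print(o['clock'],o['ee_pos'],o['ee_rot'],o['gripper_width'])
for n in('scene','top'):
    cv2.imwrite(f'pics/{n}0.png',grab_frame(n)[:,:,::-1]);print(camera_model(n))
E
```

```text
pics
0.0 [ 0.24384377 -0.62869627  0.22991057] [-3.08567673e+00 -5.77103163e-01  1.13466012e-04] 0.08515668342944621
{'fx': 588.6499732121208, 'fy': 588.6499732121208, 'cx': 333.32682153894126, 'cy': 239.205124945613, 'world_to_cam': array([[-0.82478208, -0.5651912 ,  0.01712967,  0.41272177],
       [ 0.40589149, -0.57068138,  0.71384512, -0.34083842],
       [-0.3936834 ,  0.59571945,  0.70009407, -0.77497463],
       [ 0.        ,  0.        ,  0.        ,  1.        ]])}
{'fx': 535.3670185032348, 'fy': 535.3670185032348, 'cx': 321.7173681635259, 'cy': 241.3013271263009, 'world_to_cam': array([[-0.01200793, -0.99988992, -0.00871508, -0.10111347],
       [ 0.99439203, -0.01285685,  0.10497237, -0.59687491],
       [-0.10507286, -0.00740571,  0.99443695, -1.08928757],
       [ 0.        ,  0.        ,  0.        ,  1.        ]])}
```

View pics/top0.png

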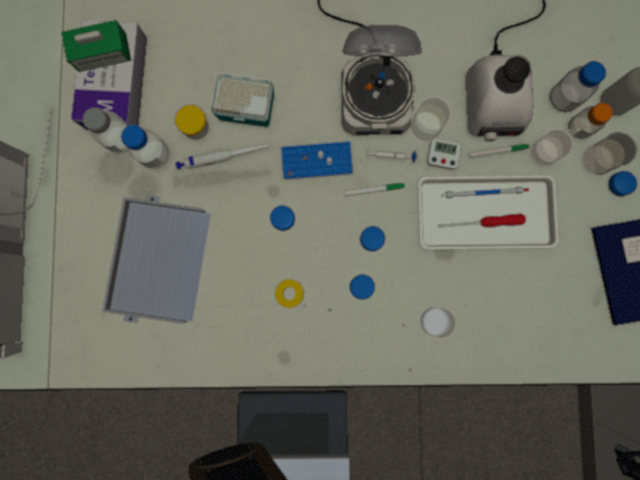

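View pics/scene0.png

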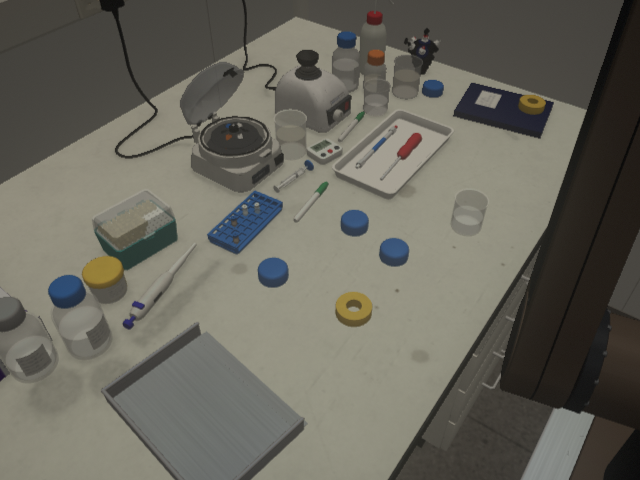

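The top view shows the caps at about (282,218), (372,238) and (362,287). The tape is at (289,293), the beaker at (436,321) and the marker at (375,189). The pan's front edge runs from (208,212) to (191,321). I'll enlarge it and convert to world positions.

```bash
cat > h.py <<'E'
from cell import *
import cv2,numpy as np
def px2w(n,uv,z):
    m=camera_model(n);T=m['world_to_cam'];R=T[:3,:3];c=-R.T@T[:3,3]
    d=R.T@np.array([(uv[0]-m['cx'])/m['fx'],-(uv[1]-m['cy'])/m['fy'],-1])
    return (c+d*(z-c[2])/d[2])[:2]
def blobs(im,n='top',z=.018):
    hsv=cv2.cvtColor(im,cv2.COLOR_RGB2HSV)
    out=[]
    for lo,hi,t in(((100,150,60),(115,255,255),'blue'),((20,150,80),(32,255,255),'yel')):
        k=cv2.inRange(hsv,lo,hi);N,_,s,c=cv2.connectedComponentsWithStats(k)
        for i in range(1,N):
            if s[i,4]>150: out.append((t,c[i].round(1),s[i,:].tolist(),px2w(n,s[i,:2]+(s[i,2:4]-1)/2,z).round(4)))
    return out
E
python3 - <<'E'
from h import *
im=cv2.imread('pics/top0.png')
for b in blobs(im[:,:,::-1].copy()):print(*b)
cv2.imwrite('pics/c.png',cv2.resize(im[170:350,90:290],(800,720),interpolation=cv2.INTER_CUBIC)[:600])
cv2.imwrite('pics/c.png',cv2.resize(im[180:330,90:290],(800,600),interpolation=cv2.INTER_CUBIC))
print(px2w('top',(436,322),0),px2w('top',(345,194),.007),px2w('top',(405,186),.007))
E
```

```text
blue [593.6  72.3] [583, 62, 22, 22, 374] [ 0.9592 -0.7053]
blue [133.7 136.7] [122, 125, 24, 24, 438] [0.8307 0.2969]
blue [316.6 159.9] [282, 142, 70, 36, 1954] [ 0.7741 -0.0993]
blue [623.8 182.6] [612, 172, 24, 23, 428] [ 0.7135 -0.753 ]
blue [282.1 217.7] [271, 206, 23, 24, 423] [ 0.649  -0.0245]
blue [372.2 238.2] [361, 227, 23, 23, 423] [ 0.6026 -0.215 ]
blue [362.  286.5] [351, 275, 23, 24, 422] [ 0.5006 -0.1918]
yel [190.3 119.7] [175, 105, 31, 30, 704] [0.8669 0.1747]
yel [288.7 293.2] [275, 280, 28, 28, 469] [ 0.4878 -0.0375]
[ 0.42425801 -0.34773818] [ 0.70003222 -0.15981476] [ 0.71577906 -0.28953606]
```

View pics/c.png

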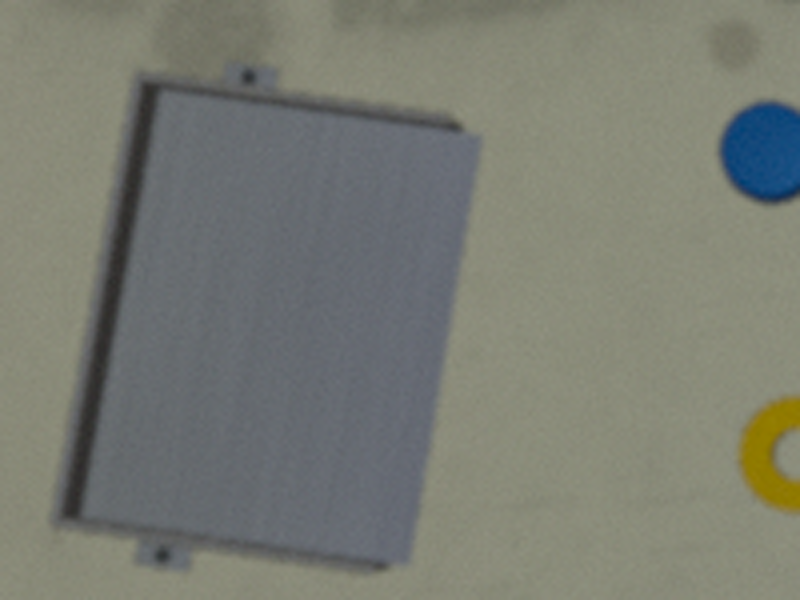

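The pan's front corners are at about (210.5,214.2) and (192.5,320.7). Plan: with the fingers part open, each cap nests against two fingertips as it is pushed.

```bash
cat >> h.py <<'E'
a=px2w('top',(210.5,214.2),0);b=px2w('top',(192.5,320.7),0)
O=(a+b)/2;ey=(b-a)/np.linalg.norm(b-a);ex=np.array([ey[1],-ey[0]])
yaw0=np.degrees(np.arctan2(ex[1],ex[0]))
def pan(p):d=np.array(p)-O;return np.array([d@ex,d@ey])
def wor(q):return O+q[0]*ex+q[1]*ey
from scipy.spatial.transform import Rotation as Ro
def go(start,to,back,z):
    """tool-frame shift and twist to stand `back` behind pan-frame start, heading to `to`"""
    start,to=map(np.array,(start,to));d=(to-start)/np.linalg.norm(to-start)
    w=np.r_[wor(start-back*d),z];o=get_obs();R=Ro.from_rotvec(o['ee_rot']).as_matrix()
    yaw=yaw0+np.degrees(np.arctan2(d[1],d[0]));cur=np.degrees(np.arctan2(R[1,0],R[0,0]))
    t=-np.radians((yaw-cur+180)%360-180)
    Rn=R@Ro.from_euler('z',t).as_matrix()
    print('clock',o['clock'],'tcp pan',pan(o['ee_pos'][:2]).round(4),'z',o['ee_pos'][2].round(4),'len',np.linalg.norm(to-start).round(4),'target',w.round(3))
    print('shift now-frame',(R.T@(w-o['ee_pos'])).round(4),'twist',t.round(4),'shift after twist',(Rn.T@(w-o['ee_pos'])).round(4),'w',o['gripper_width'])
E
python3 - <<'E'
from h import *
print(O,yaw0,np.linalg.norm(a-b))
for n,p in dict(A=(.649,-.0245),B=(.6026,-.215),C=(.5006,-.1918),tape=(.4878,-.0375),m1=(.7,-.16),bk=(.424,-.348)).items():print(n,pan(p).round(4))
A=pan((.649,-.0245));go(A,(.13,.06),.065,.08)
E
```

```text
[0.54698278 0.14989164] 81.02367010622636 0.23083021169056347
A [-0.1563 -0.128 ]
B [-0.3517 -0.1119]
C [-0.3447 -0.0075]
tape [-0.1943  0.0292]
m1 [-0.2822 -0.1995]
bk [-0.511   0.0438]
clock 0.1 tcp pan [-0.8164  0.1779] z 0.23 len 0.3425 target [ 0.676 -0.084  0.08 ]
shift now-frame [ 0.5996 -0.3518  0.151 ] twist -1.6253 shift after twist [0.3186 0.6179 0.151 ] w 0.08580882812401287
```

```bash
python3 -m pendant '.04 -.0235 0 0 -.2;.04 -.0235 0 0 -.2;.04 -.0235 0 0 -.2;.04 -.0235 0 0 -.2;.04 -.0235 0 0 -.2;.04 -.0235 0 0 -.2;.04 -.0235 0 0 -.2;.04 -.0235 0 0 -.2' 20
python3 -m pendant '.04 -.0235 0 0 -.2;.04 -.0235 0 0 -.2;.04 -.0235 0 0 -.2;.04 -.0235 0 0 -.2;.04 -.0235 0 0 -.2;.04 -.0235 0 0 -.2;.04 -.0235 0 0 -.2;0 0 0 -.18 -.2'
python3 -m pendant '0 0 0 -.18 -.2;0 0 .02 -.18 -.2;0 0 .03 -.18 -.2;0 0 .03 -.18 -.2;0 0 .03 -.18 -.2;0 0 .03 -.18 -.2;0 0 0 -.18 -.2;0 0 0 -.18 -.2'
python3 - <<'E'
from h import *
A=pan((.649,-.0245));go(A,(.13,.06),.06,.009)
E
```

```text
clock: 1.1
ee_pos: [0.4749, -0.3369, 0.2308]
ee_rot: [-3.087, -0.577, 0.001]
force: [-0.4, -1.0, -0.3]
gripper_width: 0.034
grip_force: 0.0
clock: 2.1
ee_pos: [0.677, -0.0807, 0.2302]
ee_rot: [-3.019, -0.866, 0.001]
force: [-0.2, -0.6, -0.0]
gripper_width: 0.0344
grip_force: 0.0
clock: 3.1
ee_pos: [0.6751, -0.0836, 0.0896]
ee_rot: [-1.702, -2.638, 0.001]
force: [0.5, 0.3, 0.8]
gripper_width: 0.0342
grip_force: 0.0
clock 3.1 tcp pan [-0.2106 -0.163 ] z 0.0896 len 0.3425 target [ 0.674 -0.079  0.009]
shift now-frame [0.0045 0.0007 0.0806] twist 0.0006 shift after twist [0.0045 0.0007 0.0806] w 0.034194484160787485
```

```bash
python3 -m pendant '0 0 .03 0 -.2;0 0 .03 0 -.2;0 0 .02 0 -.2;.01 0 0 0 -.2;.008 0 0 0 -.2;.006 0 0 0 -.2;.006 0 0 0 -.2;.006 0 0 0 -.2'
python3 -m pendant '.008 0 0 0 -.2;.01 0 0 0 -.2;.01 0 0 0 -.2;.01 0 0 0 -.2;.01 0 0 0 -.2;.01 0 0 0 -.2;.01 0 0 0 -.2;.01 0 0 0 -.2'
python3 - <<'E'
from h import *
print(pan(get_obs()['ee_pos'][:2]))
s=grab_frame('scene')[:,:,::-1];t=grab_frame('top')[:,:,::-1]
for b in blobs(t[:,:,::-1].copy()):
    if 250<b[2][0]+0 <400 or b[2][0]<300 and b[2][1]>180:print(b,pan(b[3]))
cv2.imwrite('pics/m1.png',np.hstack([cv2.resize(s[150:,:450],(400,293)),cv2.resize(t[150:350,150:410],(400,293))]))
E
```

```text
clock: 4.1
ee_pos: [0.6616, -0.0506, 0.0121]
ee_rot: [1.71, 2.634, 0.001]
force: [0.1, 0.0, 0.1]
gripper_width: 0.0343
grip_force: 0.1
clock: 5.1
ee_pos: [0.6294, 0.021, 0.0113]
ee_rot: [-1.711, -2.635, -0.0]
force: [0.8, -0.3, 0.8]
gripper_width: 0.0342
grip_force: 0.1
[-0.11450515 -0.10148007]
('blue', array([316.6, 159.9]), [282, 142, 70, 36, 1950], array([ 0.7741, -0.0993])) [-0.21070348 -0.26321617]
('blue', array([372.2, 238.2]), [361, 227, 23, 23, 422], array([ 0.6026, -0.215 ])) [-0.35174502 -0.1118688 ]
('blue', array([362. , 286.5]), [351, 275, 23, 24, 422], array([ 0.5006, -0.1918])) [-0.34474384 -0.0074982 ]
('yel', array([288.7, 293.1]), [275, 280, 28, 28, 468], array([ 0.4878, -0.0375])) [-0.19433071  0.02921992]
```

View pics/m1.png

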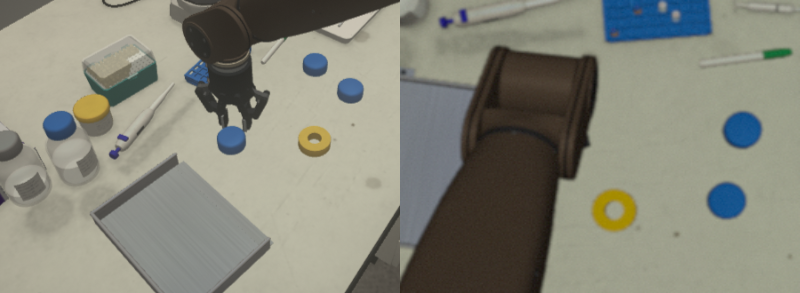

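The scene picture shows cap 1 nested against the two fingertips at about (231,140) in the left pane, and nothing else has moved. I'll keep pushing.

```bash
python3 -m pendant '.01 0 0 0 -.2;.01 0 0 0 -.2;.01 0 0 0 -.2;.01 0 0 0 -.2;.01 0 0 0 -.2;.01 0 0 0 -.2;.01 0 0 0 -.2;.01 0 0 0 -.2'
python3 - <<'E'
from h import *
print(pan(get_obs()['ee_pos'][:2]))
for b in blobs(grab_frame('scene'),'scene',.014):
    if b[2][1]>190:print(b[1:],pan(b[3]))
E
python3 -m pendant '.01 0 0 0 -.2;.01 0 0 0 -.2;.01 0 0 0 -.2;.01 0 0 0 -.2;.01 0 0 0 -.2;.01 0 0 0 -.2;.01 0 0 0 -.2;.01 0 0 0 -.2'
python3 - <<'E'
from h import *
print(pan(get_obs()['ee_pos'][:2]))
for b in blobs(grab_frame('scene'),'scene',.014):
    if b[2][1]>190:print(b[1:],pan(b[3]))
E
```

```text
clock: 6.2
ee_pos: [0.5968, 0.094, 0.0113]
ee_rot: [1.711, 2.635, -0.0]
force: [0.5, -1.3, -0.3]
gripper_width: 0.0342
grip_force: 0.1
[-0.04743972 -0.05794797]
(array([ 60.6, 289.8]), [50, 282, 25, 14, 192], array([0.9106, 0.2141])) [ 0.12015588 -0.34914576]
(array([101.8, 270. ]), [83, 257, 39, 28, 819], array([0.8886, 0.1479])) [ 0.05133406 -0.33774414]
clock: 7.25
ee_pos: [0.5642, 0.1671, 0.0113]
ee_rot: [-1.711, -2.635, -0.0]
force: [-0.6, -0.8, -0.3]
gripper_width: 0.0344
grip_force: 0.1
[ 0.01969983 -0.01436645]
(array([226.2, 382. ]), [214, 372, 30, 25, 402], array([0.5572, 0.1917])) [ 0.04289048 -0.00356888]
(array([101.8, 270. ]), [83, 257, 39, 28, 816], array([0.8886, 0.1479])) [ 0.05133406 -0.33774414]
```

```bash
python3 -m pendant '.012 0 0 0 -.2;.012 0 0 0 -.2;.012 0 0 0 -.2;.012 0 0 0 -.2;.012 0 0 0 -.2;.011 0 0 0 -.2;.009 0 0 0 -.2;.006 0 0 0 -.2'
python3 -m pendant '.004 0 0 0 -.2;.002 0 0 0 -.2;0 0 0 0 -.2;-.01 0 0 0 -.2;-.01 0 0 0 -.2;0 0 -.03 0 -.2;0 0 -.05 0 -.2;0 0 0 0 -.2'
python3 - <<'E'
from h import *
print(pan(get_obs()['ee_pos'][:2]))
for b in blobs(grab_frame('scene'),'scene',.016):
    if b[2][1]>190:print(b[1:],pan(b[3]))
B=pan((.6026,-.215));go(B,(.125,-.05),.07,.09)
E
```

```text
clock: 8.3
ee_pos: [0.5293, 0.2456, 0.0113]
ee_rot: [1.71, 2.635, -0.0]
force: [0.4, 0.4, -0.4]
gripper_width: 0.0341
grip_force: 0.1
clock: 9.3
ee_pos: [0.5393, 0.2323, 0.0966]
ee_rot: [1.708, 2.628, 0.012]
force: [0.7, -0.5, 0.1]
gripper_width: 0.0338
grip_force: 0.0
[0.08021065 0.02048434]
(array([101.4, 270.4]), [83, 257, 37, 28, 795], array([0.8881, 0.1498])) [ 0.05313278 -0.33695381]
clock 9.35 tcp pan [0.0795 0.0223] z 0.094 len 0.4807 target [ 0.601 -0.285  0.09 ]
shift now-frame [-0.4981 -0.1521  0.0037] twist 0.4458 shift after twist [-0.515   0.0775  0.0037] w 0.03424913678384928
```

```bash
python3 -m pendant '-.0415 -.0127 0 0 -.2;-.0415 -.0127 0 0 -.2;-.0415 -.0127 0 0 -.2;-.0415 -.0127 0 0 -.2;-.0415 -.0127 0 0 -.2;-.0415 -.0127 0 0 -.2;-.0415 -.0127 0 0 -.2;-.0415 -.0127 0 0 -.2'
python3 -m pendant '-.0415 -.0127 0 0 -.2;-.0415 -.0127 0 0 -.2;-.0415 -.0127 0 0 -.2;-.0415 -.0127 0 0 -.2;0 0 0 .149 -.2;0 0 0 .149 -.2;0 0 0 .148 -.2;0 0 0 0 -.2'
python3 - <<'E'
from h import *
B=pan((.6026,-.215));go(B,(.125,-.05),.06,.009)
t=grab_frame('top')
for b in blobs(t):
    if b[2][1]>180:print(b[1:],pan(b[3]))
cv2.imwrite('pics/m2.png',cv2.resize(t[150:350,90:400,::-1],(775,500)))
E
```

```text
clock: 10.35
ee_pos: [0.5763, -0.1139, 0.0895]
ee_rot: [-1.71, -2.632, 0.001]
force: [0.1, -0.1, 0.6]
gripper_width: 0.0341
grip_force: 0.0
clock: 11.35
ee_pos: [0.5975, -0.2846, 0.0894]
ee_rot: [-2.248, -2.19, 0.001]
force: [0.0, -0.6, -0.4]
gripper_width: 0.0342
grip_force: 0.0
clock 11.35 tcp pan [-0.4213 -0.1177] z 0.0894 len 0.4807 target [ 0.601 -0.275  0.009]
shift now-frame [0.0096 0.0034 0.0804] twist 0.0017 shift after twist [0.0096 0.0034 0.0804] w 0.034165826886369884
(array([370.3, 237.1]), [361, 227, 22, 23, 331], array([ 0.6026, -0.2139])) [-0.35065849 -0.11169717]
(array([138.2, 282.7]), [126, 271, 26, 24, 490], array([0.5147, 0.2785])) [0.12199631 0.05195371]
(array([288.7, 293.1]), [275, 280, 28, 28, 465], array([ 0.4878, -0.0375])) [-0.19433071  0.02921992]
```

View pics/m2.png

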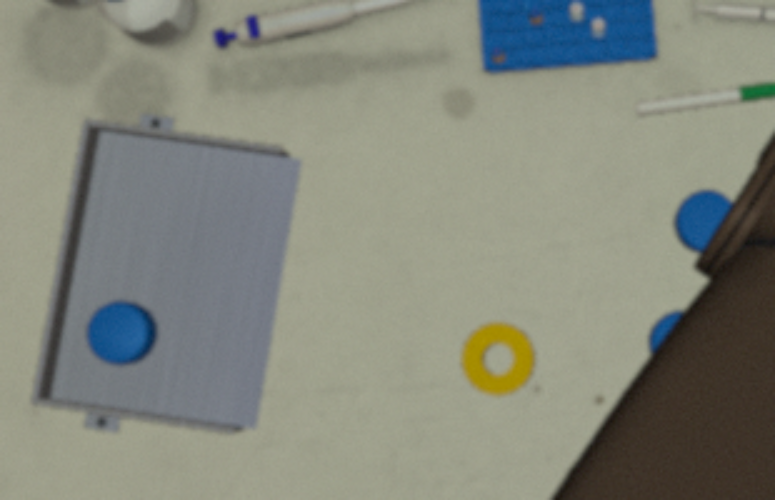

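Cap 1 now lies flat in the pan, at pan coordinates (0.122, 0.052), and the tape hasn't moved. Next is cap 2.

```bash
python3 -m pendant '.0096 .0034 .02 0 -.2;0 0 .03 0 -.2;0 0 .03 0 -.2;0 0 0 0 -.2;.008 0 0 0 -.2;.007 0 0 0 -.2;.006 0 0 0 -.2;.006 0 0 0 -.2'
python3 -m pendant '.008 0 0 0 -.2;.01 0 0 0 -.2;.01 0 0 0 -.2;.01 0 0 0 -.2;.01 0 0 0 -.2;.01 0 0 0 -.2;.01 0 0 0 -.2;.01 0 0 0 -.2'
python3 -m pendant '.01 0 0 0 -.2;.01 0 0 0 -.2;.01 0 0 0 -.2;.01 0 0 0 -.2;.01 0 0 0 -.2;.01 0 0 0 -.2;.01 0 0 0 -.2;.01 0 0 0 -.2'
python3 - <<'E'
from h import *
print(pan(get_obs()['ee_pos'][:2]))
s=grab_frame('scene')
for b in blobs(s,'scene',.014):
    if b[2][1]>190:print(b[1:],pan(b[3]))
cv2.imwrite('pics/m3.png',s[120:,:450,::-1])
E
```

```text
clock: 12.4
ee_pos: [0.6035, -0.2478, 0.0121]
ee_rot: [2.25, 2.191, 0.001]
force: [-0.6, 0.1, 0.0]
gripper_width: 0.0342
grip_force: 0.1
clock: 13.4
ee_pos: [0.6052, -0.1695, 0.0113]
ee_rot: [-2.251, -2.191, -0.0]
force: [-0.4, -0.3, 0.6]
gripper_width: 0.0344
grip_force: 0.2
clock: 14.4
ee_pos: [0.6073, -0.0896, 0.0113]
ee_rot: [2.251, 2.191, 0.0]
force: [0.1, 0.1, 0.0]
gripper_width: 0.0342
grip_force: 0.1
[-0.22711481 -0.09695103]
(array([ 62. , 287.5]), [50, 276, 28, 21, 337], array([0.9132, 0.2091])) [ 0.11562279 -0.35249404]
(array([206.7, 441.7]), [192, 429, 35, 31, 606], array([0.5164, 0.2773])) [0.12107625 0.0500873 ]
(array([101.8, 270.2]), [83, 257, 39, 28, 836], array([0.8886, 0.1479])) [ 0.05133406 -0.33774414]
```

View pics/m3.png

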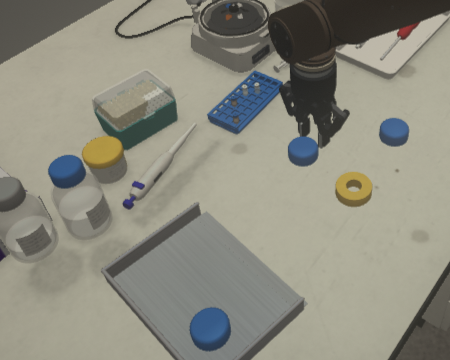

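Cap 2 is nested against the tips at about (303,151) and cap 1 lies in the pan at (210,328). I have about 0.31 m left to push.

```bash
python3 -m pendant '.011 0 0 0 -.2;.011 0 0 0 -.2;.011 0 0 0 -.2;.011 0 0 0 -.2;.011 0 0 0 -.2;.011 0 0 0 -.2;.011 0 0 0 -.2;.011 0 0 0 -.2'
python3 -m pendant '.011 0 0 0 -.2;.011 0 0 0 -.2;.011 0 0 0 -.2;.011 0 0 0 -.2;.011 0 0 0 -.2;.011 0 0 0 -.2;.011 0 0 0 -.2;.011 0 0 0 -.2'
python3 - <<'E'
from h import *
print(pan(get_obs()['ee_pos'][:2]))
s=grab_frame('scene')
for b in blobs(s,'scene',.014):
    if b[2][1]>290:print(b[1:],pan(b[3]))
E
python3 -m pendant '.011 0 0 0 -.2;.011 0 0 0 -.2;.011 0 0 0 -.2;.011 0 0 0 -.2;.011 0 0 0 -.2;.011 0 0 0 -.2;.011 0 0 0 -.2;.011 0 0 0 -.2'
python3 -m pendant '.011 0 0 0 -.2;.011 0 0 0 -.2;.008 0 0 0 -.2;.006 0 0 0 -.2;.004 0 0 0 -.2;.002 0 0 0 -.2;0 0 0 0 -.2;-.01 0 0 0 -.2'
python3 -m pendant '-.01 0 0 0 -.2;0 0 -.03 0 -.2;0 0 -.05 0 -.2;0 0 0 0 -.2'
python3 - <<'E'
from h import *
C=pan((.5006,-.1918));go(C,(-.19,-.07),.07,.09)
E
```

```text
clock: 15.45
ee_pos: [0.6097, -0.0015, 0.0113]
ee_rot: [-2.251, -2.191, 0.0]
force: [-0.6, 0.1, 0.2]
gripper_width: 0.0343
grip_force: 0.1
clock: 16.45
ee_pos: [0.6121, 0.0864, 0.0113]
ee_rot: [2.251, 2.191, -0.0]
force: [0.8, 0.2, -0.2]
gripper_width: 0.0342
grip_force: 0.1
[-0.05260118 -0.07421727]
(array([209.3, 441.4]), [192, 431, 33, 23, 188], array([0.5195, 0.2759])) [0.12017708 0.04680683]
clock: 17.5
ee_pos: [0.6144, 0.1744, 0.0113]
ee_rot: [-2.251, -2.191, 0.0]
force: [0.9, -0.5, -1.3]
gripper_width: 0.0339
grip_force: 0.1
clock: 18.5
ee_pos: [0.6153, 0.2056, 0.0114]
ee_rot: [2.25, 2.192, 0.0]
force: [0.7, -0.2, -0.1]
gripper_width: 0.034
grip_force: 0.0
clock: 19.0
ee_pos: [0.6188, 0.1953, 0.0972]
ee_rot: [2.248, 2.186, 0.014]
force: [0.8, -0.2, -0.1]
gripper_width: 0.0341
grip_force: 0.0
clock 19.0 tcp pan [ 0.0561 -0.0639] z 0.0972 len 0.1669 target [ 0.465 -0.252  0.09 ]
shift now-frame [-0.4513 -0.1418  0.0048] twist 0.5127 shift after twist [-0.4628  0.0978  0.0048] w 0.03411542056744019
```

```bash
python3 -m pendant '-.041 -.0129 0 0 -.2;-.041 -.0129 0 0 -.2;-.041 -.0129 0 0 -.2;-.041 -.0129 0 0 -.2;-.041 -.0129 0 0 -.2;-.041 -.0129 0 0 -.2;-.041 -.0129 0 0 -.2;-.041 -.0129 0 0 -.2'
python3 -m pendant '-.041 -.0129 0 0 -.2;-.041 -.0129 0 0 -.2;-.041 -.0129 0 0 -.2;0 0 0 .171 -.2;0 0 0 .171 -.2;0 0 0 .171 -.2;0 0 0 0 -.2'
python3 - <<'E'
from h import *
C=pan((.5006,-.1918));go(C,(-.19,-.07),.06,.009)
t=grab_frame('top')
for b in blobs(t):
    if b[2][1]>180:print(b[1:],pan(b[3]))
cv2.imwrite('pics/m4.png',cv2.resize(t[150:350,90:490,::-1],(800,400)))
E
```

```text
clock: 20.0
ee_pos: [0.5015, -0.1309, 0.0905]
ee_rot: [-2.251, -2.19, 0.001]
force: [0.3, -0.2, 0.1]
gripper_width: 0.0341
grip_force: 0.0
clock: 20.88
ee_pos: [0.4601, -0.2513, 0.0905]
ee_rot: [-2.731, -1.549, 0.001]
force: [-0.4, -0.2, -0.2]
gripper_width: 0.0343
grip_force: 0.0
clock 20.875 tcp pan [-0.4099  0.0232] z 0.0905 len 0.1669 target [ 0.47  -0.243  0.009]
shift now-frame [0.0119 0.0042 0.0814] twist 0.0017 shift after twist [0.0119 0.0042 0.0814] w 0.03430525904489746
(array([154.3, 234.6]), [142, 223, 26, 24, 479], array([0.6161, 0.2468])) [ 0.10650562 -0.05315047]
(array([138.2, 282.7]), [126, 271, 26, 24, 491], array([0.5147, 0.2785])) [0.12199631 0.05195371]
(array([362. , 286.5]), [351, 275, 23, 24, 422], array([ 0.5006, -0.1918])) [-0.34474384 -0.0074982 ]
(array([288.7, 293.2]), [275, 280, 28, 28, 470], array([ 0.4878, -0.0375])) [-0.19433071  0.02921992]
```

View pics/m4.png

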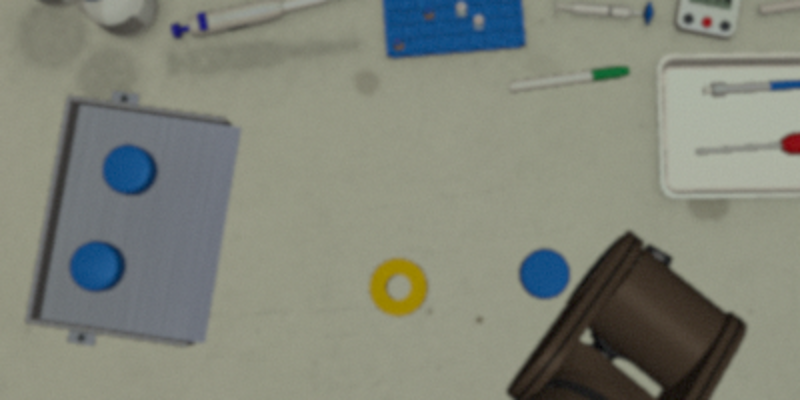

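Both caps lie flat in the pan. Cap 3 is still at its start in front of the gripper, and the tape is unmoved. I'll push cap 3 in two legs to get round the tape.

```bash
python3 -m pendant '.0119 .0042 .02 0 -.2;0 0 .03 0 -.2;0 0 .03 0 -.2;0 0 0 0 -.2;.008 0 0 0 -.2;.007 0 0 0 -.2;.006 0 0 0 -.2;.006 0 0 0 -.2'
python3 -m pendant '.008 0 0 0 -.2;.01 0 0 0 -.2;.01 0 0 0 -.2;.01 0 0 0 -.2;.01 0 0 0 -.2;.01 0 0 0 -.2;.01 0 0 0 -.2;.01 0 0 0 -.2'
python3 -m pendant '.01 0 0 0 -.2;.01 0 0 0 -.2;.01 0 0 0 -.2;.01 0 0 0 -.2;.01 0 0 0 -.2;.01 0 0 0 -.2;.008 0 0 0 -.2;.006 0 0 0 -.2'
python3 -m pendant '.004 0 0 0 -.2;.002 0 0 0 -.2;0 0 0 0 -.2;-.01 0 0 0 -.2;-.015 0 0 0 -.2;0 0 0 0 -.2'
python3 - <<'E'
from h import *
s=grab_frame('scene')
for b in blobs(s,'scene',.016):
    if b[2][1]>190:print(b[1:],pan(b[3]))
cv2.imwrite('pics/m5.png',s[120:,:500,::-1])
go((-.19,-.07),(.065,.003),.058,.011)
E
```

```text
clock: 21.92
ee_pos: [0.4852, -0.2199, 0.012]
ee_rot: [2.732, 1.549, 0.001]
force: [-0.9, -1.0, -1.1]
gripper_width: 0.0339
grip_force: 0.1
clock: 22.92
ee_pos: [0.525, -0.1526, 0.0113]
ee_rot: [-2.733, -1.548, -0.0]
force: [-0.5, 0.2, -0.4]
gripper_width: 0.0344
grip_force: 0.2
clock: 23.92
ee_pos: [0.563, -0.0893, 0.0113]
ee_rot: [2.733, 1.549, -0.0]
force: [-0.9, -0.7, 0.3]
gripper_width: 0.0343
grip_force: 0.2
clock: 24.68
ee_pos: [0.5522, -0.1073, 0.0113]
ee_rot: [-2.735, -1.545, 0.0]
force: [-0.3, -0.0, -0.1]
gripper_width: 0.0341
grip_force: 0.0
(array([ 62.4, 286.8]), [49, 276, 30, 21, 385], array([0.9113, 0.2099])) [ 0.11611654 -0.35049249]
(array([170.6, 388. ]), [156, 375, 33, 28, 609], array([0.6187, 0.2455])) [ 0.10562721 -0.05592146]
(array([207.4, 442.6]), [191, 428, 36, 33, 769], array([0.5161, 0.2782])) [0.12191842 0.05052405]
(array([101.8, 270.3]), [83, 257, 39, 28, 839], array([0.8867, 0.1488])) [ 0.05192659 -0.33572699]
clock 24.725 tcp pan [-0.2528 -0.0455] z 0.0113 len 0.2652 target [ 0.594 -0.106  0.011]
shift now-frame [0.0217 0.0348 0.0003] twist -0.6639 shift after twist [-0.0044  0.0408  0.0003] w 0.03444307428846075
```

View pics/m5.png

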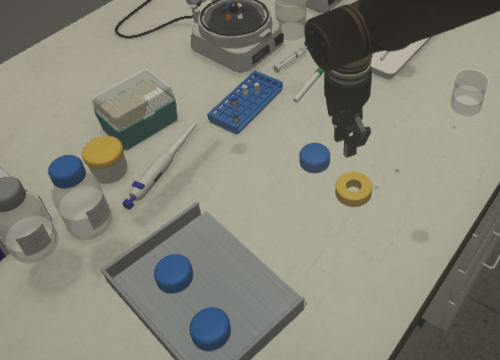

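Cap 3 is now about 40 pixels left of the tape, at (315,157) in the crop, which is (315,277) in the full picture. The tape is untouched at (353,188), and the two delivered caps are in the pan.

Run:
```python
from h import *
print(pan(px2w('scene',(315,277.5),.014)),pan(px2w('scene',(353.5,308.5),.011)))
go((-.2,-.0655),(.065,.003),.058,.011)
```

```text
[-0.196293   -0.06031651] [-0.19376718  0.03223769]
clock 24.725 tcp pan [-0.2528 -0.0455] z 0.0113 len 0.2737 target [ 0.586 -0.116  0.011]
shift now-frame [0.0098 0.0332 0.0003] twist -0.638 shift after twist [-0.0119  0.0325  0.0003] w 0.03444307428846075
```

```bash
python3 -m pendant '0 .0166 0 0 -.2;.008 .0166 0 0 -.2;0 0 0 -.16 -.2;0 0 0 -.16 -.2;0 0 0 -.16 -.2;0 0 0 -.158 -.2;0 0 0 0 -.2'
python3 - <<'E'
from h import *
go((-.199,-.0645),(.065,.003),.058,.0113)
E
python3 -m pendant '.008 0 0 0 -.2;.006 0 0 0 -.2;.006 0 0 0 -.2;.006 0 0 0 -.2;.008 0 0 0 -.2;.01 0 0 0 -.2;.01 0 0 0 -.2;.01 0 0 0 -.2'
python3 -m pendant '.01 0 0 0 -.2;.01 0 0 0 -.2;.01 0 0 0 -.2;.01 0 0 0 -.2;.01 0 0 0 -.2;.01 0 0 0 -.2;.01 0 0 0 -.2;.01 0 0 0 -.2'
python3 - <<'E'
from h import *
print(pan(get_obs()['ee_pos'][:2]))
s=grab_frame('scene')
cv2.imwrite('pics/m6.png',s[120:,:500,::-1])
E
```

```text
clock: 25.6
ee_pos: [0.5856, -0.1162, 0.0113]
ee_rot: [-2.112, -2.326, -0.0]
force: [1.0, -0.5, 0.5]
gripper_width: 0.0342
grip_force: 0.0
clock 25.6 tcp pan [-0.2568 -0.0797] z 0.0113 len 0.2725 target [ 0.585 -0.114  0.011]
shift now-frame [ 0.0018 -0.0004  0.    ] twist 0.0025 shift after twist [ 0.0018 -0.0004  0.    ] w 0.03415963482692866
clock: 26.6
ee_pos: [0.5792, -0.0518, 0.0114]
ee_rot: [-2.11, -2.328, 0.0]
force: [0.4, 0.0, -0.1]
gripper_width: 0.0343
grip_force: 0.1
clock: 27.6
ee_pos: [0.5714, 0.0277, 0.0113]
ee_rot: [2.11, 2.328, 0.0]
force: [0.8, -0.8, 0.9]
gripper_width: 0.0338
grip_force: 0.1
[-0.11690312 -0.04321388]
```

View pics/m6.png

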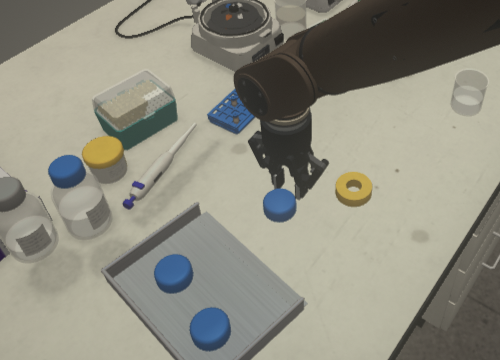

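Cap 3 is nested at (280,205), past the tape, which still sits at (353,189). About 0.16 m is left.

```bash
python3 -m pendant '.01 0 0 0 -.2;.01 0 0 0 -.2;.01 0 0 0 -.2;.01 0 0 0 -.2;.01 0 0 0 -.2;.01 0 0 0 -.2;.01 0 0 0 -.2;.01 0 0 0 -.2'
python3 -m pendant '.01 0 0 0 -.2;.01 0 0 0 -.2;.01 0 0 0 -.2;.01 0 0 0 -.2;.01 0 0 0 -.2;.01 0 0 0 -.2;.008 0 0 0 -.2;.006 0 0 0 -.2'
python3 -m pendant '.004 0 0 0 -.2;.002 0 0 0 -.2;0 0 0 0 -.2;-.01 0 0 0 -.2;-.01 0 0 0 -.2;0 0 -.03 0 -.2;0 0 -.05 0 -.2;0 0 -.04 0 -.2'
python3 -m pendant '-.04 0 0 0 -.2;-.04 0 0 0 -.2;-.04 0 0 0 -.2;-.04 0 0 0 -.2;-.04 0 0 0 -.2;-.04 0 0 0 -.2;-.04 0 0 0 -.2;0 0 0 0 -.2'
python3 - <<'E'
from h import *
t=grab_frame('top')
for b in blobs(t):
    if b[2][1]>180:print(b[1:],pan(b[3]))
cv2.imwrite('pics/m7.png',cv2.resize(t[150:350,90:490,::-1],(800,400)))
E
```

```text
clock: 28.65
ee_pos: [0.5636, 0.1073, 0.0114]
ee_rot: [2.11, 2.328, 0.0]
force: [0.1, -0.7, -0.3]
gripper_width: 0.034
grip_force: 0.2
clock: 29.65
ee_pos: [0.5563, 0.1808, 0.0113]
ee_rot: [-2.11, -2.328, 0.0]
force: [1.0, -0.9, 0.1]
gripper_width: 0.0344
grip_force: 0.1
clock: 30.65
ee_pos: [0.5582, 0.1654, 0.1332]
ee_rot: [2.111, 2.326, 0.001]
force: [0.3, -0.2, -0.3]
gripper_width: 0.0338
grip_force: 0.0
clock: 31.65
ee_pos: [0.5851, -0.1157, 0.1315]
ee_rot: [2.115, 2.322, -0.0]
force: [0.8, 0.7, 0.1]
gripper_width: 0.0343
grip_force: 0.0
(array([154.2, 234.6]), [142, 223, 26, 24, 478], array([0.6161, 0.2468])) [ 0.10650562 -0.05315047]
(array([167.5, 264.2]), [155, 253, 26, 24, 480], array([0.5519, 0.2179])) [0.06794267 0.0057541 ]
(array([138.2, 282.7]), [126, 271, 26, 24, 492], array([0.5147, 0.2785])) [0.12199631 0.05195371]
```

View pics/m7.png

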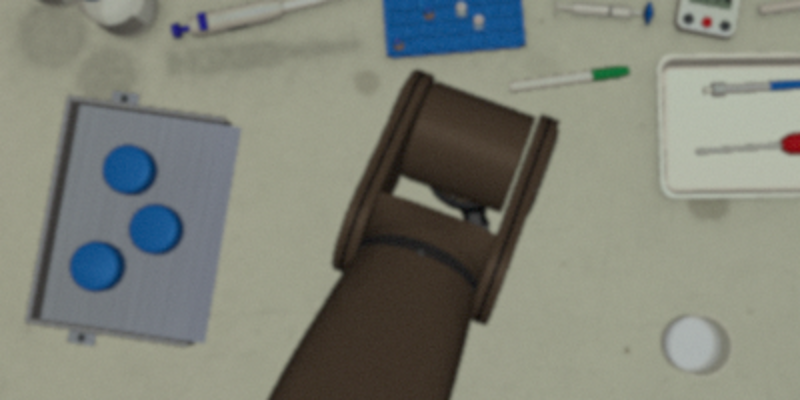

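All three caps lie flat inside the pan at (129,169), (155,229) and (96,266). The marker and beaker are where they were, and the gripper is clear.

```bash
python3 -c "from cell import *;print(finish_job())"
```

```text
the job is handed in; nothing more can be done
None
```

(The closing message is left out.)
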